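# Build up the check load on the balance

### The arm

A 6-joint arm with a two-finger parallel gripper is mounted at the origin on a cart in front of the work surface, level with it; the furniture and walls round the work are solid. World frame = base frame: x ahead of the robot, y to its left, z up, the work surface at z = 0. Lengths are in m, angles in rad, forces in N, time in s.
With the tool pointing down it reaches from about 0.25 to 0.725 m from the base axis. Payload 9.7 kg.
Tool frame: the origin (TCP) lies on the front face of the gripper's body, between the roots of the fingers; the fingertips stand 73 mm ahead of it and the grasp point (between the pads) lies 54 mm ahead of it; z points along the fingers, y is the line along which they close (so a half turn about z gives the same grasp; the last joint's range is limited). The gripper opens to 85 mm and grips with 20 to 120 N. Pads are 22 mm wide; open, the fingers measure 114 mm over their backs; the gripper's body (76 mm by 85 mm) begins 54 mm behind the grasp point. The pads swing forward as they close: fully open they stand 13 mm farther back than shut.
Start: joints at [1.119, 0.087, 0.176, 1.66, 0, 1.571], TCP at [0.24, 0.495, 0.304] pointing down, gripper open.
Joint ranges: [-3.13, 3.13], [-0.85, 1.81], [-1.15, 1.24], [-2.2, 2.28], [-1.44, 1.52], [-3.14, 3.14]. Speed limits (rad/s): [2.22, 2.22, 2.57, 3.14, 3.14, 3.14].

### API

Orientations are given as a unit quaternion [x, y, z, w].
In Python, from plant import manip gives the robot as it stands. The module is installed in compiled form; this text tells all that it offers.
- The arm moves only by the tool play_rows, never from a script. Its argument "motion" is a list of rows, each a list of 4 numbers: the shift along the world's x, y, z in m, then the turn about the world's z in rad. In form: [[x, y, z, roll], ...]. A call has exactly 5 rows; each row is the pose to reach, as a shift and turn from the pose commanded when the call began; what a row does not reach only later rows make up. A row lasts 1/10 s, in which the tool goes at most 50 mm and 8.59 degrees, less where a joint would pass 70% of its speed; a pose out of reach is approached as far as the arm can. A call with a gripper value outside its range is refused whole. "grip" is the closure in counts, from 0 (fully open) to 255 (shut), set as the call begins (left out, the last holds). The fingers move at their own pace and stop on an object; "grip_force" is the grip in N (left out, the last holds). Time passes only in rows, so rows that repeat a pose let the fingers close, or fill a call up. It gives the time, the measured TCP pose, the force, the opening and the grip force at its end, in the units of the state.
- manip.read_state(): the state, without advancing time (a new reading comes with each control period).
- manip.snapshot(name): name is "side" or "top"; returns the picture (384x512x3 uint8, red, green, blue); there is no depth.
- manip.camera_info(name): a dict with "fx", "fy", "cx", "cy" (pixels), "dist_coeffs" ([k1, k2, p1, p2, k3] as OpenCV has them; the pictures are not rectified), "origin" and "rotation" of the camera in the world. Camera axes: x right, y down, z forward; pixel columns grow to the right and rows downward; lengths in m; the calibration is good to about 2 mm. A picture is of the moment at which its call begins. camera_info takes no time and is no camera call.
- manip.job_done(): hands the job in; it is judged then, once.
The state is a dict: "t": time; "q": joint angles; "joint_velocities": joint speeds; "joint_torque": joint torques, N m; "tool_pos": TCP position; "tool_rot": TCP orientation; "contact_force": force on the tool from outside, world axes, zero at the start; "moment": the same for the moment, N m; "width": opening from 0.0 (shut) to 1.0 (fully open); "grip_force": force on a finger pad.
Only numpy, scipy, OpenCV 4.12 (cv2) and the standard library are available. Lean on these libraries where they do the work, as an engineer would, in place of code of your own. Each camera call takes 0.05 s, during which the arm holds its last target. There are 200 camera calls.

### The job

The balance is due for its 800 g check: take the three stainless check weights from the sloping stand and pile them on the middle of the balance's pan, largest first. Each smaller one must sit flat inside the shallow dish in the top of the one below it. Set them down gently, as a hard push or a drop on the pan overloads the balance, let go of them, and leave the other things on the bench where they are.

Things in the scene. Friction and masses are not known exactly. Their poses are not given: they have to be found in the camera images.
- balance: Compact laboratory balance, fixed to the bench, white housing 182 mm deep (x), 142 wide (y), 43 high, display at its front (-x). Origin on the bench under the pan's axis, z up. The housing reaches from 110 mm in front of the origin to 72 mm behind it. It stands to the right of the stand
- pan_top (a point): Centre of the upper face of the balance's round flat steel pan, 110 mm across, 60 mm above the bench when empty; z up. The pan stands 13 mm clear of the housing
- pan (a joint): How far the pan has sunk under its load, in m: 0 when empty, 5 N per mm (0.0016 under all three weights together); its stop is at 0.009. The balance is overloaded at 0.0075, about 37 N
- stand: Aluminium sheet stand, fixed, 220 mm wide (y), 83 deep (x), 57 high, facing right. Origin on the bench under its middle, z up. Top: a flat plate sloping 30 degrees, low edge at its front (-x), outward normal (-0.5, 0, 0.866) in its axes. A ledge 6 mm proud runs along the low edge; its foot on the plate is the line x = -36, z = 18 mm. The weights stand on the plate 78 mm apart along y, at the ledge
- large_mid (a point): Centre (on the axis, half-way up) of the largest check weight: a plain stainless disc 60 mm in diameter, 24 mm high, 500 g; z is its axis, up out of its top. In the top is a round dish 46 mm across, 3 mm deep, which takes the middle weight's base with 2 mm to spare all round. At the start the weights lean 30 degrees, standing on the stand's plate in any order
- middle_mid (a point): Centre (on the axis, half-way up) of the middle check weight: stainless disc 42 mm in diameter, 20 mm high, 200 g, z its axis. In its top is a round dish 34 mm across and 3 mm deep, which takes the base of the small weight with 3 mm to spare all round
- small_mid (a point): Centre (on the axis, half-way up) of the smallest check weight: stainless disc 28 mm in diameter, 21 mm high, 100 g, flat on top, z its axis
- pen_mid (a point): Bystander: centre of the felt marker, 13 x 136 x 14 mm, lying behind the stand and the balance
- dish_mid (a point): Bystander: centre of the petri dish, 61 mm across, 16 mm high, behind the balance

How it is judged:
On the way, in this order (a step that is already met when the one before it is completed fails the run):
1. the largest weight stands flat on the middle of the pan (horizontal distance between large_mid and pan_top below 0.02 m and z of large_mid in the frame of pan_top below 0.0135 m and angle between large_mid's own z axis and vertical below 0.05 rad), for 0.2 s.
2. the middle weight sits flat in the dish of the largest, on the pan (horizontal distance between large_mid and pan_top below 0.02 m and horizontal distance between middle_mid and large_mid below 0.005 m and z of middle_mid in the frame of large_mid below 0.0205 m and angle between middle_mid's own z axis and vertical below 0.05 rad), for 0.2 s.
At the end, for the whole second after the job is handed in: Largest weight flat (3 degrees) on the pan, within 20 mm of its centre; middle weight flat in its dish (centres within 5 mm, on the dish floor to 1.5 mm), small weight likewise in the middle one's dish; the pan carries their 800 g and nothing else (sunk 1.45 to 1.7 mm) (all of step 2 and z of large_mid in the frame of pan_top below 0.0135 m and angle between each of large_mid, small_mid's own z axis and vertical below 0.05 rad and z of middle_mid in the frame of large_mid above 0.0175 m and horizontal distance between small_mid and middle_mid below 0.005 m and z of small_mid in the frame of middle_mid between 0.016 and 0.019 m and value of joint pan between 0.00145 and 0.0017 m); the robot touches nothing.
It fails at once if the balance is overloaded: the pan is pushed down 7.5 mm (37 N) or more (value of joint pan above 0.0075 m).
It fails at once if a bystander is shifted by more than 40 mm (distance of any of pen_mid, dish_mid from where it was at the start of the episode above 0.04 m).
It also fails if it takes over 51 s, if anything falls off the work surface, if the arm or the gripper's body presses on something with over 40 N, if the wrist force passes 120 N, or if a joint passes its speed limit or range.

## Working session

There is one attempt and no reset: what is moved stays moved. The work goes in short steps, Python scripts to look and compute and a tool call to move; the robot and the scene stay as the last step left them, time stands still between calls to the robot, and variables do not carry over. Pictures are saved under pics/ and viewed, at most 10 in all, crops included, and the job is handed in when it is done.

Besides the shell and the picture viewer there is one more tool, called after "Request:" as name([rows], argument=value, ...), one row to a line, values as JSON. play_rows: Moves the arm, as the interface text tells. Its arguments: {"type":"object","properties":{"motion":{"type":"array","items":{"type":"array","items":{"type":"number"}}},"grip":{"type":"number"},"grip_force":{"type":"number"}},"required":["motion"]}

```bash
mkdir -p pics
python3 - <<'E'
from plant import manip
import cv2,json
for n in("side","top"):
    im=manip.snapshot(n); cv2.imwrite(f"pics/{n}0.png",cv2.cvtColor(im,cv2.COLOR_RGB2BGR))
    print(n,{k:(v.tolist() if hasattr(v,'tolist') else v) for k,v in manip.camera_info(n).items()})
print(manip.read_state())
E
```

```text
side {'fx': 380.10284988543174, 'fy': 380.10284988543174, 'cx': 259.9625561874575, 'cy': 189.15083687764584, 'dist_coeffs': [-0.06645995081145886, 0.0, 0.0, 0.0, 0.0], 'origin': [1.024676599171325, -0.9708624007886889, 0.38707553376737297], 'rotation': [0.780284654373399, 0.2778799188458408, -0.18190571317670584, -0.5299518094744918]}
top {'fx': 483.29604446414936, 'fy': 483.29604446414936, 'cx': 252.32551851702928, 'cy': 191.59515725518617, 'dist_coeffs': [0.06887738233891924, 0.0, 0.0, 0.0, 0.0], 'origin': [0.5000421920350515, -0.34262244450431256, 0.9026204072248019], 'rotation': [0.7122681923614145, -0.7014894165962573, 0.007652848787131478, -0.02297943556937279]}
{'t': 0.1, 'q': array([ 1.11901816e+00,  8.74046824e-02,  1.75213124e-01,  1.65977870e+00,
       -2.34433828e-05,  1.57079127e+00]), 'joint_velocities': array([-0.0002571 , -0.00172618,  0.00039915,  0.00135547,  0.00061848,
        0.00029723]), 'joint_torque': array([ 8.33049171e-05, -5.21559763e+01,  4.65654588e+01,  1.60013360e-02,
        5.51770086e-05, -3.96888674e-05]), 'tool_pos': array([0.24006716, 0.49471738, 0.30325399]), 'tool_rot': array([ 2.23970435e-01,  9.74595762e-01, -5.74679307e-04, -1.20042036e-04]), 'contact_force': array([-0.01729257,  0.23278643, -0.23944938]), 'moment': array([ 0.00524609,  0.00632495, -0.02099256]), 'grip_force': 0.0, 'width': 1.00446003033061}
```

View pics/side0.png

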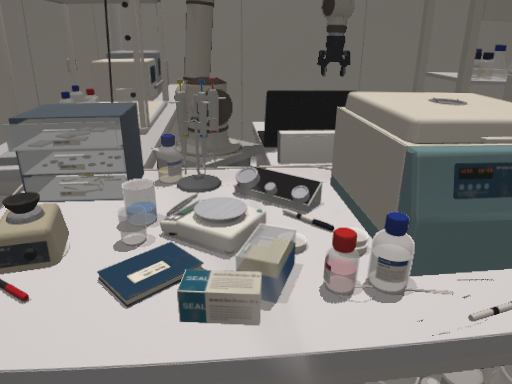

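View pics/top0.png

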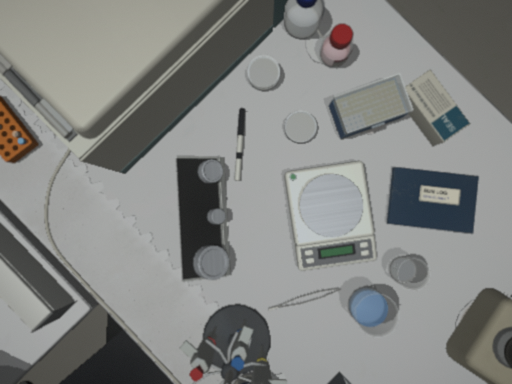

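The top view shows the black-topped stand at about (178–225, 157–280), with the middle weight at (210,171), the small at (217,216) and the large at (212,262). The pan is at (331,205). In the side view the weights are at (248,177), (270,188) and (300,193), and the pan at (220,210). I'll zoom in next.

Run:
```python
import cv2
a=cv2.imread("pics/top0.png")[148:288,170:380]; b=cv2.imread("pics/side0.png")[155:250,155:335]
cv2.imwrite("pics/topc.png",cv2.resize(a,None,fx=3.8,fy=3.8,interpolation=cv2.INTER_CUBIC))
cv2.imwrite("pics/sidec.png",cv2.resize(b,None,fx=4.4,fy=4.4,interpolation=cv2.INTER_CUBIC))
```

```text
(no output)
```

View pics/topc.png

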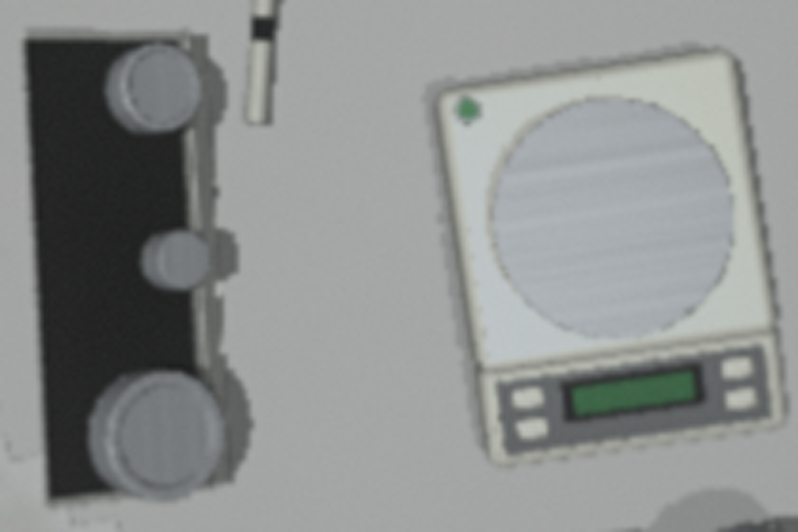

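View pics/sidec.png

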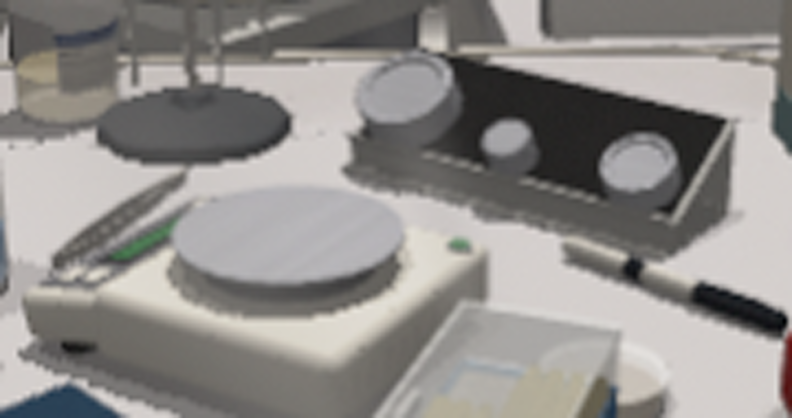

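The top crop shows the top-face centres at about (172,434) for the large, (183,260) for the small and (161,87) for the middle; the pan is at (611,217). In the side crop the same faces are at (405,88), (508,138) and (640,162), with the pan at (289,236). The black plate's high edge in the top crop runs from (25,40) to (48,498).

```bash
cat > h.py <<'E'
import numpy as np,cv2
from scipy.spatial.transform import Rotation as R
from plant import manip
def ray(n,px):
    c=manip.camera_info(n); K=np.array([[c['fx'],0,c['cx']],[0,c['fy'],c['cy']],[0,0,1]])
    p=cv2.undistortPoints(np.float64(px).reshape(-1,1,2),K,np.float64(c['dist_coeffs'])).reshape(-1,2)
    rot=np.array(c['rotation']); Rm=R.from_quat(rot).as_matrix() if rot.size==4 else rot
    d=np.c_[p,np.ones(len(p))]@Rm.T
    return np.array(c['origin']),d
def onz(n,px,z):
    o,d=ray(n,px); return o+d*((z-o[2])/d[:,2])[:,None]
def tri(pt,ps):
    o1,d1=ray('top',pt);o2,d2=ray('side',ps);out=[]
    for a,b in zip(d1,d2):
        s=np.linalg.lstsq(np.c_[a,-b],o2-o1,rcond=None)[0]
        p,q=o1+a*s[0],o2+b*s[1]; out.append(np.r_[(p+q)/2,np.linalg.norm(p-q)])
    return np.array(out)
def pxt(u): return (np.array(u,float)+.5)/3.8-.5+[170,148]
def pxs(u): return (np.array(u,float)+.5)/4.4-.5+[155,155]
E
python3 - <<'E'
from h import *
np.set_printoptions(precision=4,suppress=True)
t=pxt([(172,434),(183,260),(161,87),(611,217)]);s=pxs([(405,88),(508,138),(640,162),(289,236)])
print("large small middle pan\n",tri(t,s))
print("hi edge",onz('top',pxt([(25,40),(48,498)]),.057))
print("top at nominal z",[onz('top',[t[i]],z)[0] for i,z in enumerate([.0538,.0432,.0458,.06])])
print("side at nominal z",[onz('side',[s[i]],z)[0] for i,z in enumerate([.0538,.0432,.0458,.06])])
# rack
print("rack base",onz('top',[(236,340)],0),onz('side',[(198,183)],0))
o,d=ray('side',[(198,80)]);b=onz('top',[(236,340)],0)[0]
k=((b-o)[:2]@d[0,:2])/(d[0,:2]@d[0,:2]);print("rack top z",(o+k*d[0])[2])
# pan ellipse by gradient-free mask in top image
im=cv2.imread("pics/top0.png");hsv=cv2.cvtColor(im,cv2.COLOR_BGR2HSV)
m=cv2.inRange(im[150:250,285:378],(0,0,0),(255,255,179));print(im[205,331],im[165,300],im[205,310],hsv[205,331])
E
```

```text
large small middle pan
 [[ 0.4129 -0.2601  0.0519  0.0006]
 [ 0.4927 -0.2628  0.041   0.    ]
 [ 0.5739 -0.251   0.044   0.0005]
 [ 0.515  -0.4611  0.0561  0.0019]]
hi edge [[ 0.5935 -0.1891  0.057 ]
 [ 0.3834 -0.2047  0.057 ]]
top at nominal z [array([ 0.4129, -0.2605,  0.0538]), array([ 0.4927, -0.263 ,  0.0432]), array([ 0.5735, -0.2514,  0.0458]), array([ 0.5156, -0.4599,  0.06  ])]
side at nominal z [array([ 0.4166, -0.2639,  0.0538]), array([ 0.4961, -0.2673,  0.0432]), array([ 0.5764, -0.2546,  0.0458]), array([ 0.5202, -0.4675,  0.06  ])]
rack base [[ 0.2661 -0.2971  0.    ]] [[ 0.2592 -0.2932  0.    ]]
rack top z 0.2851194157583311
[177 174 168] [166 168 166] [180 177 171] [100  13 177]
```

Run:
```python
from h import *
np.set_printoptions(precision=3,suppress=True)
print(tri([(105,330),(0,215),(80,160)],[(265,92),(385,95),(335,190)]))
for z in (0,.1,.2,.3): print(z,onz('top',[(105,315),(35,250),(95,165)],z)[:,:2].ravel(),onz('side',[(265,92),(355,95),(278,130),(345,130)],z)[:,:2].ravel())
```

```text
[[ 0.35  -0.126  0.246  0.025]
 [ 0.559  0.055  0.231  0.149]
 [ 0.573 -0.008 -0.021  0.054]]
0 [ 0.308 -0.055  0.425  0.078  0.585 -0.027] [-0.799  1.366 -0.219  1.715  0.037  0.394  0.265  0.6  ]
0.1 [ 0.329 -0.087  0.433  0.031  0.575 -0.062] [-0.328  0.762  0.102  1.021  0.292  0.041  0.461  0.194]
0.2 [ 0.35  -0.119  0.442 -0.015  0.566 -0.097] [ 0.143  0.158  0.424  0.327  0.547 -0.311  0.657 -0.212]
0.3 [ 0.372 -0.151  0.45  -0.062  0.556 -0.132] [ 0.615 -0.445  0.745 -0.367  0.803 -0.664  0.854 -0.618]
```

Request:
play_rows([
  [0,-0.01,0.04,-0.14],
  [0.01,-0.04,0.075,-0.28],
  [0.02,-0.08,0.1,-0.42],
  [0.03,-0.125,0.11,-0.56],
  [0.04,-0.17,0.12,-0.7],
], grip=0, grip_force=20)

```text
t: 0.6
tool_pos: [0.2802, 0.3234, 0.4244]
tool_rot: [0.547, 0.837, 0.0, 0.0]
contact_force: [1.3, -0.2, 0.2]
width: 1.002
grip_force: 0.0
```

Request:
play_rows([
  [0.01,-0.048,0,-0.14],
  [0.02,-0.096,0,-0.28],
  [0.03,-0.144,0,-0.34],
  [0.04,-0.192,0,-0.34],
  [0.05,-0.24,0,-0.34],
])

```text
t: 1.1
tool_pos: [0.3298, 0.083, 0.4238]
tool_rot: [0.678, 0.735, 0.0, 0.0]
contact_force: [0.7, 0.6, -0.4]
width: 1.003
grip_force: 0.0
```

Request:
play_rows([
  [0.01,-0.048,0,0],
  [0.02,-0.096,0,0],
  [0.03,-0.144,0,0],
  [0.04,-0.192,0,0],
  [0.05,-0.24,0,0],
])

```text
t: 1.6
tool_pos: [0.3798, -0.1574, 0.4238]
tool_rot: [0.679, 0.734, 0.0, 0.0]
contact_force: [1.7, 1.7, -0.1]
width: 1.001
grip_force: 0.0
```

Request:
play_rows([
  [0.015,-0.045,-0.01,0],
  [0.033,-0.085,-0.03,0],
  [0.033,-0.097,-0.075,0],
  [0.033,-0.097,-0.125,0],
  [0.033,-0.097,-0.175,0],
])

```text
t: 2.1
tool_pos: [0.4128, -0.2528, 0.2464]
tool_rot: [0.679, 0.734, -0.0, -0.0]
contact_force: [0.3, -1.0, -0.3]
width: 1.003
grip_force: 0.0
```

Request:
play_rows([
  [0,0,-0.045,0],
  [0,0,-0.09,0],
  [0,0,-0.12,0],
  [0,0,-0.135,0],
  [0,0,-0.14,0],
])

```text
t: 2.6
tool_pos: [0.4126, -0.2519, 0.1076]
tool_rot: [0.679, 0.734, -0.0, -0.001]
contact_force: [0.7, 0.3, -0.4]
width: 0.998
grip_force: 0.0
```

Run:
```python
from h import *
s=manip.read_state();print(s['tool_pos'],s['contact_force'],s['width'])
a=manip.snapshot('side')[100:220,210:370]
cv2.imwrite("pics/s1.png",cv2.resize(a[:,:,::-1],None,fx=5,fy=5,interpolation=cv2.INTER_CUBIC))
```

```text
[ 0.41257314 -0.251855    0.10760328] [ 0.65581779  0.30421949 -0.3736047 ] 0.9977475915140303
```

View pics/s1.png

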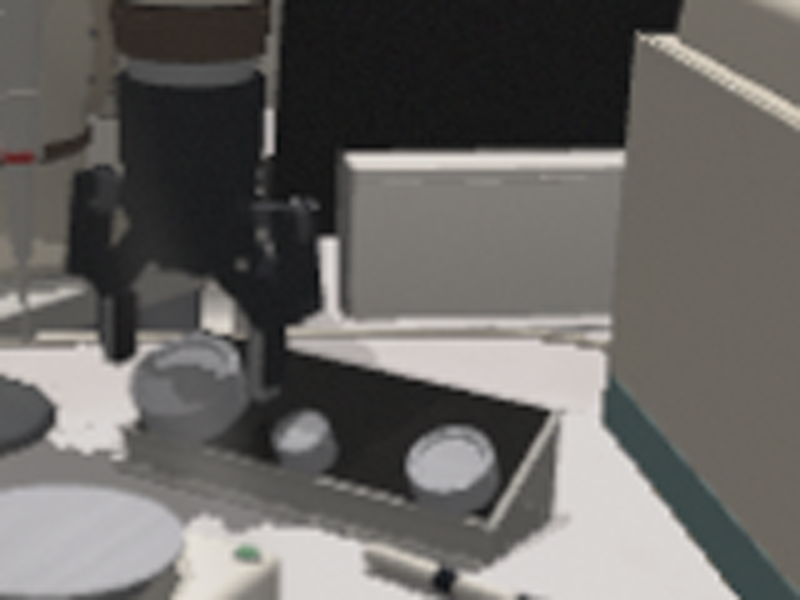

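The side view shows the open fingers straddling the large weight, whose top is at (190,385). The fingertips are clear of the plate.

Request:
play_rows([
  [0,-0.002,0,0],
  [0,-0.002,0,0],
  [0,-0.002,0,0],
  [0,-0.002,0,0],
  [0,-0.002,0,0],
], grip=255, grip_force=30)

```text
t: 3.15
tool_pos: [0.4137, -0.2549, 0.1112]
tool_rot: [0.679, 0.734, -0.0, 0.001]
contact_force: [-4.1, -0.3, 8.2]
width: 0.671
grip_force: 30.2
```

Request:
play_rows([
  [0,0,0.01,0],
  [0,0,0.02,0],
  [0,0,0.04,0],
  [0,0,0.06,0],
  [0,0,0.06,0],
])

```text
t: 3.65
tool_pos: [0.4142, -0.2548, 0.1722]
tool_rot: [0.679, 0.735, 0.001, 0.002]
contact_force: [0.1, -0.1, -4.7]
width: 0.664
grip_force: 33.6
```

Run:
```python
from h import *
s=manip.read_state();print(s['tool_pos'],s['contact_force'],s['moment'],s['width'])
a=manip.snapshot('side')[100:220,210:370]
cv2.imwrite("pics/s2.png",cv2.resize(a[:,:,::-1],None,fx=5,fy=5,interpolation=cv2.INTER_CUBIC))
```

```text
[ 0.41422383 -0.2547867   0.1721907 ] [ 0.09835815 -0.13139928 -4.67923964] [-0.04621125 -0.0734013   0.02386909] 0.6639695502134313
```

View pics/s2.png

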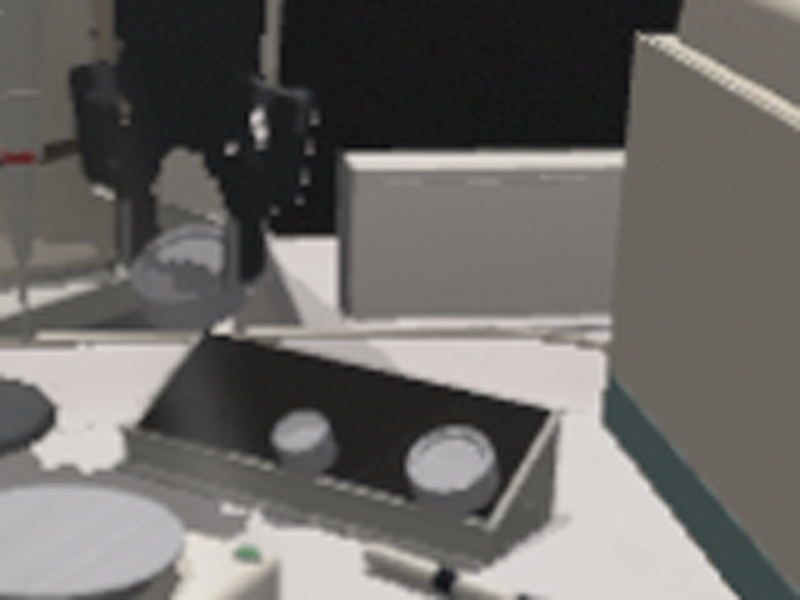

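The large weight is held and still tilted, at about (190,265) in the crop. I'll level it on the free bench between the stand and the balance.

Request:
play_rows([
  [0.015,-0.025,0,0],
  [0.035,-0.055,0,0],
  [0.046,-0.075,-0.01,0],
  [0.046,-0.075,-0.045,0],
  [0.046,-0.075,-0.07,0],
])

```text
t: 4.2
tool_pos: [0.4586, -0.3292, 0.0956]
tool_rot: [0.679, 0.734, -0.0, -0.001]
contact_force: [-0.9, 0.0, -5.1]
width: 0.664
grip_force: 33.8
```

Request:
play_rows([
  [0,0,-0.003,0],
  [0,0,-0.006,0],
  [0,0,-0.009,0],
  [0,0,-0.012,0],
  [0,0,-0.015,0],
])

```text
t: 4.7
tool_pos: [0.4602, -0.3286, 0.088]
tool_rot: [0.678, 0.735, 0.001, 0.002]
contact_force: [-1.4, 9.7, 12.5]
width: 0.664
grip_force: 35.7
```

Request:
play_rows([
  [0,0,-0.002,0],
  [0,0,-0.004,0],
  [0,0,-0.006,0],
  [0,0,-0.008,0],
  [0,0,-0.008,0],
])

```text
t: 5.2
tool_pos: [0.4602, -0.3295, 0.0807]
tool_rot: [0.679, 0.735, 0.001, 0.002]
contact_force: [-8.6, 10.8, 29.9]
width: 0.659
grip_force: 37.6
```

Run:
```python
from h import *
a=manip.snapshot('side')[120:240,180:340]
cv2.imwrite("pics/s3.png",cv2.resize(a[:,:,::-1],None,fx=5,fy=5,interpolation=cv2.INTER_CUBIC))
```

```text
(no output)
```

View pics/s3.png

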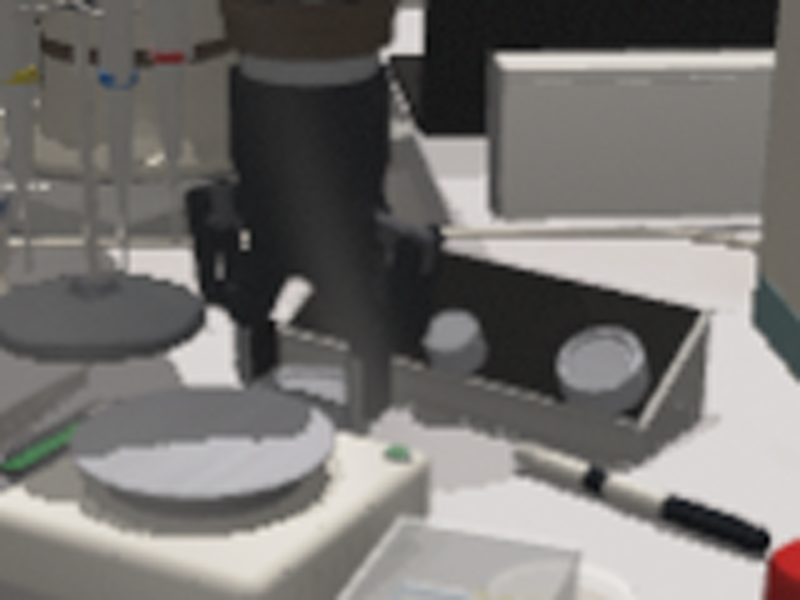

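Request:
play_rows([
  [0,0,0.02,0],
  [0,0,0.06,0],
  [0,0,0.1,0],
  [0,-0.005,0.115,0],
  [0.01,-0.03,0.115,0],
])

```text
t: 5.75
tool_pos: [0.4697, -0.3591, 0.1953]
tool_rot: [0.678, 0.735, 0.0, 0.003]
contact_force: [0.9, -0.5, -4.4]
width: 0.663
grip_force: 35.2
```

Request:
play_rows([
  [0.015,-0.035,0,0],
  [0.03,-0.07,0,0],
  [0.045,-0.1,0,0],
  [0.045,-0.1,-0.005,0],
  [0.045,-0.1,-0.005,0],
])

```text
t: 6.25
tool_pos: [0.5138, -0.4596, 0.1839]
tool_rot: [0.679, 0.734, -0.0, -0.001]
contact_force: [-0.2, 0.4, -4.9]
width: 0.665
grip_force: 35.1
```

Run:
```python
from h import *
s=manip.read_state();print(s['tool_pos'],s['contact_force'],s['moment'],s['width'])
a=manip.snapshot('side')[100:220,150:310]
cv2.imwrite("pics/s4.png",cv2.resize(a[:,:,::-1],None,fx=5,fy=5,interpolation=cv2.INTER_CUBIC))
```

```text
[ 0.5137703  -0.45959566  0.18394412] [-0.16184836  0.42421239 -4.91359267] [0.07427327 0.03042314 0.03041249] 0.6645225875109132
```

View pics/s4.png

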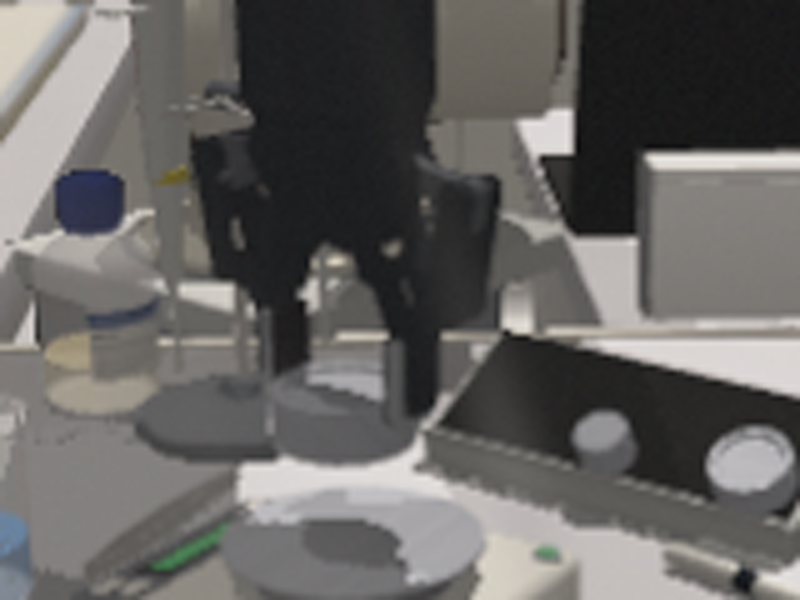

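The large weight is level and hangs at about (343,415), above the pan at (350,540). I'll lower it gently.

Request:
play_rows([
  [0,0,-0.015,0],
  [0,0,-0.027,0],
  [0,0,-0.033,0],
  [0,0,-0.036,0],
  [0,0,-0.038,0],
])

```text
t: 6.8
tool_pos: [0.514, -0.4589, 0.1477]
tool_rot: [0.679, 0.735, 0.0, -0.0]
contact_force: [0.3, -0.3, -3.2]
width: 0.664
grip_force: 35.1
```

Request:
play_rows([
  [0,0,-0.001,0],
  [0,0,-0.002,0],
  [0,0,-0.003,0],
  [0,0,-0.003,0],
  [0,0,-0.003,0],
])

```text
t: 7.3
tool_pos: [0.5141, -0.4592, 0.145]
tool_rot: [0.679, 0.734, 0.0, 0.0]
contact_force: [-0.5, -0.6, -4.6]
width: 0.669
grip_force: 35.1
```

Request:
play_rows([
  [0,0,-0.001,0],
  [0,0,-0.002,0],
  [0,0,-0.003,0],
  [0,0,-0.004,0],
  [0,0,-0.004,0],
])

```text
t: 7.8
tool_pos: [0.5141, -0.4592, 0.141]
tool_rot: [0.679, 0.734, -0.0, 0.0]
contact_force: [-0.6, 0.1, -3.1]
width: 0.669
grip_force: 35.3
```

Request:
play_rows([
  [0,0,-0.001,0],
  [0,0,-0.002,0],
  [0,0,-0.002,0],
  [0,0,-0.002,0],
  [0,0,-0.002,0],
])

```text
t: 8.3
tool_pos: [0.5141, -0.4593, 0.1394]
tool_rot: [0.679, 0.734, -0.0, 0.0]
contact_force: [-2.7, 1.8, 4.4]
width: 0.666
grip_force: 35.9
```

Request:
play_rows([
  [0,0,0,0],
  [0,0,0,0],
  [0,0,0,0],
  [0,0,0,0],
  [0,0,0,0],
], grip=0)

```text
t: 8.8
tool_pos: [0.5142, -0.4592, 0.1387]
tool_rot: [0.679, 0.735, 0.0, -0.0]
contact_force: [1.0, -0.9, 0.4]
width: 1.0
grip_force: 0.0
```

Request:
play_rows([
  [0,0,0.02,0],
  [0,0,0.06,0],
  [0.005,0.02,0.09,0],
  [0.01,0.065,0.09,0],
  [0.015,0.11,0.09,0],
])

```text
t: 9.3
tool_pos: [0.5294, -0.3488, 0.2299]
tool_rot: [0.679, 0.734, 0.0, 0.001]
contact_force: [0.9, -0.1, -0.7]
width: 0.998
grip_force: 0.0
```

Request:
play_rows([
  [0.01,0.045,0,0],
  [0.02,0.09,0,0],
  [0.03,0.105,0,0],
  [0.03,0.105,-0.03,0],
  [0.03,0.105,-0.06,0],
], grip=60)

```text
t: 9.8
tool_pos: [0.5602, -0.2438, 0.1692]
tool_rot: [0.678, 0.735, 0.0, 0.001]
contact_force: [-0.1, -1.6, -1.4]
width: 0.759
grip_force: 0.0
```

Run:
```python
from h import *
s=manip.read_state();print(s['tool_pos'],s['contact_force'],s['width'])
for n in('top','side'): cv2.imwrite(f"pics/{n}5.png",manip.snapshot(n)[:,:,::-1])
a=cv2.imread("pics/top5.png")[148:288,170:380]; b=cv2.imread("pics/side5.png")[155:250,155:335]
a=cv2.resize(a,None,fx=3,fy=3,interpolation=cv2.INTER_CUBIC);b=cv2.resize(b,(630,332),interpolation=cv2.INTER_CUBIC)
b=b[:180]
cv2.imwrite("pics/c5.png",np.vstack([a,b]))
```

```text
[ 0.56019073 -0.24382316  0.16918577] [-0.13522548 -1.63301413 -1.38995398] 0.7591079903117924
```

View pics/c5.png

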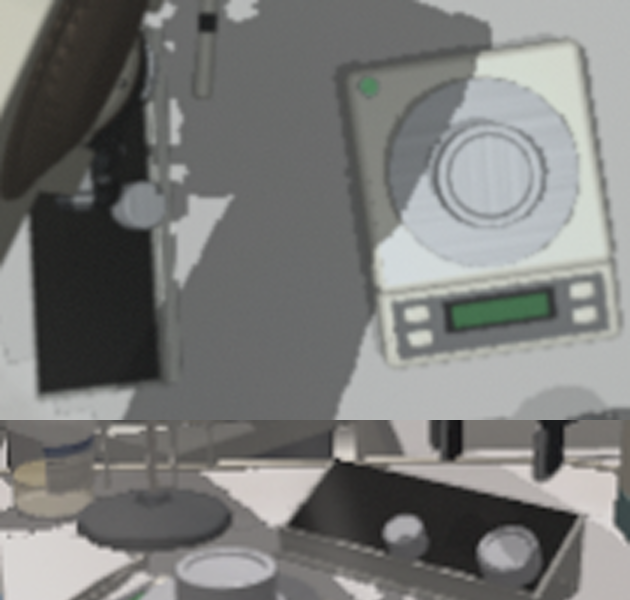

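The large weight stands flat on the pan, with its dish at crop (490,174). In the side part of the picture the fingertips are at (445,455) and (545,478), above the middle weight.

Run:
```python
from h import *
np.set_printoptions(precision=4,suppress=True)
o,d=ray('side',[(282.1,165),(310.7,171.6)])
for yy in (-.2548,-.2438):
    k=(yy-o[1])/d[:,1]; print("tips",o+d*k[:,None])
im=cv2.imread("pics/top5.png"); g=cv2.cvtColor(im,cv2.COLOR_BGR2GRAY)
x0,y0=310,182
c=cv2.resize(g[y0:y0+48,x0:x0+48],None,fx=8,fy=8,interpolation=cv2.INTER_CUBIC)
h=cv2.HoughCircles(c,cv2.HOUGH_GRADIENT,1.5,5,param1=80,param2=40,minRadius=80,maxRadius=170)
h=h[0][:6];p=(h[:,:2]+.5)/8-.5+[x0,y0];print(h[:,2]/8,p)
print(onz('top',p,.083))
m=cv2.inRange(cv2.GaussianBlur(g,(3,3),0),0,0)
print("pan ref",onz('top',pxt([(611,217)]),.06))
```

```text
tips [[ 0.5216 -0.2548  0.1004]
 [ 0.6023 -0.2548  0.1018]]
tips [[ 0.5139 -0.2438  0.096 ]
 [ 0.5958 -0.2438  0.0974]]Traceback (most recent call last):
  File "<stdin>", line 10, in <module>
TypeError: 'NoneType' object is not subscriptable
```

Request:
play_rows([
  [0.006,-0.002,-0.02,0],
  [0.012,-0.003,-0.04,0],
  [0.012,-0.003,-0.052,0],
  [0.012,-0.003,-0.058,0],
  [0.012,-0.003,-0.062,0],
])

```text
t: 10.4
tool_pos: [0.5711, -0.2474, 0.1073]
tool_rot: [0.679, 0.734, 0.0, 0.0]
contact_force: [-0.3, 0.2, 0.7]
width: 0.766
grip_force: 0.0
```

Request:
play_rows([
  [0,0,0,0],
  [0,0,0,0],
  [0,0,0,0],
  [0,0,0,0],
  [0,0,0,0],
], grip=255, grip_force=25)

```text
t: 10.9
tool_pos: [0.5716, -0.2473, 0.1083]
tool_rot: [0.679, 0.735, 0.0, 0.001]
contact_force: [0.3, 0.6, 5.8]
width: 0.458
grip_force: 25.0
```

Run:
```python
from h import *
np.set_printoptions(precision=4,suppress=True)
print("dish",onz('top',[(333.0,205.7)],.083))
```

```text
dish [[ 0.5136 -0.461   0.083 ]]
```

Request:
play_rows([
  [0,0,0.015,0],
  [0,0,0.05,0],
  [-0.01,-0.02,0.07,0],
  [-0.035,-0.05,0.07,0],
  [-0.07,-0.085,0.07,0],
])

```text
t: 11.4
tool_pos: [0.5014, -0.3325, 0.1784]
tool_rot: [0.678, 0.735, 0.0, 0.001]
contact_force: [-0.3, 0.1, -2.2]
width: 0.452
grip_force: 25.7
```

Request:
play_rows([
  [-0.025,-0.003,-0.02,0],
  [-0.042,-0.003,-0.05,0],
  [-0.042,-0.003,-0.075,0],
  [-0.042,-0.003,-0.082,0],
  [-0.042,-0.003,-0.085,0],
])

```text
t: 11.9
tool_pos: [0.4591, -0.3351, 0.092]
tool_rot: [0.679, 0.734, -0.0, -0.0]
contact_force: [-0.9, 1.4, -1.1]
width: 0.455
grip_force: 25.8
```

Request:
play_rows([
  [0,0.001,-0.003,0],
  [0,0.003,-0.005,0],
  [0,0.005,-0.007,0],
  [0,0.007,-0.009,0],
  [0,0.009,-0.011,0],
])

```text
t: 12.4
tool_pos: [0.4599, -0.3259, 0.0829]
tool_rot: [0.678, 0.735, 0.0, 0.001]
contact_force: [-1.7, 5.8, 7.5]
width: 0.455
grip_force: 26.6
```

Request:
play_rows([
  [0,0.001,-0.002,0],
  [0,0.001,-0.004,0],
  [0,0.001,-0.006,0],
  [0,0.001,-0.006,0],
  [0,0.001,-0.006,0],
])

```text
t: 12.9
tool_pos: [0.46, -0.3257, 0.0799]
tool_rot: [0.679, 0.735, -0.0, 0.002]
contact_force: [-10.8, 6.4, 30.3]
width: 0.457
grip_force: 29.5
```

```bash
cat >> h.py <<'E'
def circ(im,x0,y0,n,r,k=6,p2=25):
    c=cv2.resize(cv2.cvtColor(im,cv2.COLOR_RGB2GRAY)[y0:y0+n,x0:x0+n],None,fx=k,fy=k,interpolation=cv2.INTER_CUBIC)
    h=cv2.HoughCircles(c,cv2.HOUGH_GRADIENT,1,4,param1=40,param2=p2,minRadius=int(k*r[0]),maxRadius=int(k*r[1]))
    if h is None: return None
    h=h[0][:5]; return np.c_[(h[:,:2]+.5)/k-.5+[x0,y0],h[:,2]/k]
E
python3 - <<'E'
from h import *
np.set_printoptions(precision=4,suppress=True)
a=cv2.imread("pics/top5.png")[:,:,::-1].copy()
for r,z in (((16,20),.083),((12,15),.083)):
  for p2 in(30,18):
    h=circ(a,305,178,56,r,p2=p2);print(r,p2,h,None if h is None else onz('top',h[:,:2],z))
a=cv2.imread("pics/top0.png")[:,:,::-1].copy()
h=circ(a,295,165,76,(29,34));print(h,None if h is None else onz('top',h[:,:2],.06))
E
```

```text
(16, 20) 30 [[332.8333 206.1667  16.9667]
 [331.6667 206.      17.85  ]
 [332.8333 206.8333  17.5167]
 [330.5    206.5     16.7833]
 [333.     204.6667  17.8833]] [[ 0.5129 -0.4607  0.083 ]
 [ 0.5131 -0.4588  0.083 ]
 [ 0.5117 -0.4607  0.083 ]
 [ 0.5122 -0.4568  0.083 ]
 [ 0.5154 -0.461   0.083 ]]
(16, 20) 18 [[332.8333 206.1667  16.9667]
 [331.6667 206.      17.85  ]
 [335.1667 205.6667  16.9667]
 [332.8333 206.8333  17.5167]
 [331.5    205.      18.5667]] [[ 0.5129 -0.4607  0.083 ]
 [ 0.5131 -0.4588  0.083 ]
 [ 0.5138 -0.4646  0.083 ]
 [ 0.5117 -0.4607  0.083 ]
 [ 0.5148 -0.4585  0.083 ]]
(12, 15) 30 [[332.6667 206.      14.5333]
 [332.5    205.1667  13.8   ]
 [332.     206.3333  13.8   ]
 [333.1667 205.1667  13.6167]
 [333.6667 206.3333  13.8   ]] [[ 0.5131 -0.4605  0.083 ]
 [ 0.5145 -0.4602  0.083 ]
 [ 0.5126 -0.4593  0.083 ]
 [ 0.5146 -0.4613  0.083 ]
 [ 0.5126 -0.4621  0.083 ]]
(12, 15) 18 [[332.6667 206.      14.5333]
 [332.5    205.1667  13.8   ]
 [332.     206.3333  13.8   ]
 [333.5    206.8333  13.9833]
 [333.1667 205.1667  13.6167]] [[ 0.5131 -0.4605  0.083 ]
 [ 0.5145 -0.4602  0.083 ]
 [ 0.5126 -0.4593  0.083 ]
 [ 0.5118 -0.4619  0.083 ]
 [ 0.5146 -0.4613  0.083 ]]
None None
```

Request:
play_rows([
  [0,0,0.004,0],
  [0,0,0.005,0],
  [0,0,0.005,0],
  [0,0,0.02,0],
  [0,0,0.06,0],
], grip=60)

```text
t: 13.4
tool_pos: [0.4577, -0.3241, 0.1325]
tool_rot: [0.679, 0.734, -0.0, -0.003]
contact_force: [-0.1, -0.6, 0.7]
width: 0.766
grip_force: 0.0
```

Request:
play_rows([
  [0,0,0.045,0],
  [0,0.04,0.06,0],
  [0,0.09,0.06,0],
  [0,0.14,0.06,0],
  [0,0.14,0.06,0],
])

```text
t: 13.9
tool_pos: [0.4591, -0.181, 0.1963]
tool_rot: [0.677, 0.736, 0.001, 0.0]
contact_force: [0.1, -0.5, 0.1]
width: 0.763
grip_force: 0.0
```

Run:
```python
from h import *
np.set_printoptions(precision=4,suppress=True)
print(manip.read_state()['tool_pos'])
a=manip.snapshot('top'); cv2.imwrite("pics/top6.png",a[:,:,::-1])
c=manip.camera_info('top')
for r,z in (((10.5,13),.02),((8.5,10.3),.02)):
  for p2 in (28,18):
    h=circ(a,225,190,50,r,p2=p2);print(r,h,None if h is None else onz('top',h[:,:2],z)[:,:2])
cv2.imwrite("pics/c6.png",cv2.resize(a[150:290,170:380,::-1],None,fx=3.8,fy=3.8,interpolation=cv2.INTER_CUBIC))
```

```text
[ 0.4591 -0.181   0.1963]
(10.5, 13) None None
(10.5, 13) None None
(8.5, 10.3) None None
(8.5, 10.3) None None
```

Run:
```python
from h import *
np.set_printoptions(precision=4,suppress=True)
g=cv2.cvtColor(cv2.imread("pics/top6.png"),cv2.COLOR_BGR2GRAY)
o=manip.camera_info('top')
# expected pixel of disc
for px in [(240,212),(246,214),(250,214)]: print(px,onz('top',[px],.02)[0,:2])
cl=cv2.createCLAHE(6,(1,1)).apply(np.ascontiguousarray(g[185:245,215:285]))
big=cv2.cvtColor(cl,cv2.COLOR_GRAY2RGB)
for r in((10.5,13),(8.5,10.3)):
  for p2 in(25,15):
    h=circ(big,0,0,60,r,p2=p2)
    if h is not None: h[:,:2]+=[215,185]; print(r,p2,h,onz('top',h[:,:2],.02)[:,:2])
print(g[195:235:2,225:272:2])
```

```text
(240, 212) [ 0.5005 -0.3013]
(246, 214) [ 0.4971 -0.3123]
(250, 214) [ 0.4972 -0.3196]
(10.5, 13) 15 [[253.1667 232.1667  11.4333]
 [253.1667 233.1667  12.3333]
 [253.6667 231.5     11.6   ]
 [255.1667 232.      11.0333]
 [254.6667 232.5     10.8833]] [[ 0.4643 -0.3259]
 [ 0.4624 -0.3259]
 [ 0.4655 -0.3268]
 [ 0.4646 -0.3295]
 [ 0.4637 -0.3286]]
(8.5, 10.3) 15 [[254.6667 234.8333   8.7   ]
 [254.1667 233.6667   9.7   ]
 [254.8333 233.5      9.5   ]
 [255.8333 234.1667   9.6667]
 [255.3333 234.8333   9.1333]] [[ 0.4595 -0.3287]
 [ 0.4616 -0.3277]
 [ 0.4619 -0.3289]
 [ 0.4607 -0.3308]
 [ 0.4595 -0.3299]]
[[122 166 142 143 142 143 142 143 144 136 116 117 117 117 117 118 118 118
  118 118 142 183 193 200]
 [111 112 115 113 116 115 115 115 115 116 115 116 117 117 117 118 118 117
  117 118 118 120 127 161]
 [113 113 115 116 115 115 117 116 117 116 117 117 117 117 117 118 118 117
  117 117 118 119 118 118]
 [115 115 115 116 115 115 116 116 116 117 116 117 117 117 117 117 118 118
  118 117 119 118 119 118]
 [119 116 115 115 115 116 115 116 115 116 116 117 116 117 117 116 116 117
  117 118 11
[... 830 characters left out ...]
18 115 115 113 116 116 115 115 115 116 115 115 112 113 112 112 116
  118 116 117 117 118 116]
 [121 119 114 114 115 115 114 114 114 116 117 108  92  87  87  86  87 108
  116 116 117 116 117 117]
 [121 116 114 114 114 114 114 115 114 116  98  89  86 101 112 112 110  99
   98 116 116 116 117 117]
 [120 117 112 114 114 114 115 115 115 110  88 106 110 122 123 127 122 111
  104 103 115 116 115 116]
 [119 116 112 113 113 115 116 114 115  96  91 111 123 129 129 130 128 127
  118 107 107 116 117 116]
 [120 116 110 114 114 115 114 114 114  92 106 115 129 129 128 131 129 127
  126 102 107 115 116 116]
 [120 114 112 115 114 114 115 114 115  93 113 124 128 128 128 130 128 127
  127 117 113 113 116 115]]
```

```bash
cat >> h.py <<'E'
def blob(g,x0,y0,x1,y1,f):
    w=cv2.medianBlur(f(g[y0:y1,x0:x1].astype(int)).astype(np.uint8)*255,3)
    c=max(cv2.findContours(w,cv2.RETR_EXTERNAL,cv2.CHAIN_APPROX_NONE)[0],key=cv2.contourArea)
    e=cv2.fitEllipse(cv2.convexHull(c)); return np.array(e[0])+[x0,y0],e[1]
E
python3 - <<'E'
from h import *
np.set_printoptions(precision=4,suppress=True)
g=cv2.cvtColor(cv2.imread("pics/top6.png"),cv2.COLOR_BGR2GRAY)
for n,f,z in(("out",lambda a:abs(a-115)>5,.018),("dish",lambda a:a>119,.018)):
    c,s=blob(g,236,214,278,256,f);print(n,c,s,onz('top',[c],z)[0])
E
```

```text
out [253.6108 233.6878] (23.76031494140625, 25.297260284423828) [ 0.4614 -0.3267  0.018 ]
dish [254.4789 234.7475] (16.00791358947754, 16.60326385498047) [ 0.4595 -0.3283  0.018 ]
```

Request:
play_rows([
  [0,-0.045,0,0],
  [0.001,-0.09,0,0],
  [0.001,-0.13,-0.01,0],
  [0.001,-0.145,-0.035,0],
  [0.001,-0.145,-0.07,0],
])

```text
t: 14.45
tool_pos: [0.4603, -0.334, 0.1257]
tool_rot: [0.68, 0.733, -0.0, 0.002]
contact_force: [-0.1, 0.8, -0.6]
width: 0.762
grip_force: 0.0
```

Request:
play_rows([
  [0,0,-0.025,0],
  [0,0,-0.038,0],
  [0,0,-0.044,0],
  [0,0,-0.046,0],
  [0,0,-0.046,0],
])

```text
t: 14.95
tool_pos: [0.4606, -0.3305, 0.08]
tool_rot: [0.679, 0.735, 0.0, 0.001]
contact_force: [0.2, -0.0, -0.2]
width: 0.766
grip_force: 0.0
```

Request:
play_rows([
  [0,0.002,0,0],
  [0,0.004,0,0],
  [0,0.004,0,0],
  [0,0.004,0,0],
  [0,0.004,0,0],
])

```text
t: 15.45
tool_pos: [0.4602, -0.3262, 0.079]
tool_rot: [0.679, 0.735, -0.0, 0.0]
contact_force: [0.2, 0.2, -0.8]
width: 0.768
grip_force: 0.0
```

Request:
play_rows([
  [0,0,0,0],
  [0,0,0,0],
  [0,0,0,0],
  [0,0,0,0],
  [0,0,0,0],
], grip=255, grip_force=25)

```text
t: 15.95
tool_pos: [0.4602, -0.3262, 0.0794]
tool_rot: [0.679, 0.734, 0.0, 0.0]
contact_force: [-1.5, 1.4, 5.5]
width: 0.462
grip_force: 24.8
```

Request:
play_rows([
  [0,0,0.02,0],
  [0,0,0.06,0],
  [0,0,0.1,0],
  [0.01,-0.03,0.1,0],
  [0.025,-0.07,0.1,0],
])

```text
t: 16.45
tool_pos: [0.4858, -0.3964, 0.181]
tool_rot: [0.678, 0.735, 0.0, 0.001]
contact_force: [0.6, -0.1, -1.4]
width: 0.46
grip_force: 25.8
```

Request:
play_rows([
  [0.014,-0.035,0,0],
  [0.028,-0.06,0,0],
  [0.0285,-0.063,0,0],
  [0.0285,-0.063,-0.005,0],
  [0.0285,-0.063,-0.005,0],
])

```text
t: 16.95
tool_pos: [0.5131, -0.4584, 0.1725]
tool_rot: [0.679, 0.735, 0.0, -0.001]
contact_force: [-0.2, 0.2, -3.0]
width: 0.455
grip_force: 25.9
```

Request:
play_rows([
  [0.001,-0.001,-0.002,0],
  [0.001,-0.001,-0.004,0],
  [0.001,-0.001,-0.006,0],
  [0.001,-0.001,-0.008,0],
  [0.001,-0.001,-0.008,0],
])

```text
t: 17.45
tool_pos: [0.5145, -0.46, 0.1656]
tool_rot: [0.679, 0.735, 0.0, -0.0]
contact_force: [-0.7, 0.0, -2.4]
width: 0.459
grip_force: 25.9
```

Request:
play_rows([
  [0,0,-0.001,0],
  [0,0,-0.002,0],
  [0,0,-0.003,0],
  [0,0,-0.003,0],
  [0,0,-0.003,0],
])

```text
t: 17.95
tool_pos: [0.5146, -0.4602, 0.1628]
tool_rot: [0.679, 0.734, 0.0, -0.0]
contact_force: [-0.5, 0.4, -1.1]
width: 0.46
grip_force: 25.9
```

Still free at 0.1628. I'll take out the offset of (−0.0005, +0.001) and keep going.

Request:
play_rows([
  [0,0.001,0,0],
  [-0.0005,0.001,-0.001,0],
  [-0.0005,0.001,-0.002,0],
  [-0.0005,0.001,-0.002,0],
  [-0.0005,0.001,-0.002,0],
])

```text
t: 18.45
tool_pos: [0.5141, -0.4592, 0.1608]
tool_rot: [0.679, 0.734, -0.0, -0.0]
contact_force: [-0.2, -0.6, -1.7]
width: 0.454
grip_force: 25.9
```

Request:
play_rows([
  [0,0,-0.001,0],
  [0,0,-0.001,0],
  [0,0,-0.002,0],
  [0,0,-0.002,0],
  [0,0,-0.002,0],
])

```text
t: 18.95
tool_pos: [0.5142, -0.4593, 0.1592]
tool_rot: [0.679, 0.734, -0.0, 0.0]
contact_force: [-0.2, -0.4, 0.7]
width: 0.454
grip_force: 26.0
```

Request:
play_rows([
  [0,0,-0.001,0],
  [0,0,-0.001,0],
  [0,0,-0.001,0],
  [0,0,-0.001,0],
  [0,0,-0.001,0],
])

```text
t: 19.45
tool_pos: [0.5142, -0.4593, 0.1582]
tool_rot: [0.679, 0.734, -0.0, 0.0]
contact_force: [-1.3, -0.4, 4.3]
width: 0.456
grip_force: 26.3
```

Request:
play_rows([
  [0,0,0,0],
  [0,0,0,0],
  [0,0,0,0],
  [0,0,0,0],
  [0,0,0,0],
], grip=60)

```text
t: 19.95
tool_pos: [0.5141, -0.4591, 0.1577]
tool_rot: [0.679, 0.734, 0.0, -0.0]
contact_force: [0.1, -0.2, 0.7]
width: 0.767
grip_force: 0.0
```

Request:
play_rows([
  [0,0,0.02,0],
  [0,0,0.06,0],
  [-0.005,0.02,0.07,0],
  [-0.01,0.065,0.07,0],
  [-0.015,0.11,0.07,0],
], grip=90)

```text
t: 20.45
tool_pos: [0.4988, -0.3485, 0.2281]
tool_rot: [0.679, 0.734, 0.0, 0.0]
contact_force: [0.9, 0.9, 0.6]
width: 0.642
grip_force: 0.0
```

Request:
play_rows([
  [0,0.045,-0.02,0],
  [-0.004,0.085,-0.045,0],
  [-0.008,0.092,-0.07,0],
  [-0.008,0.092,-0.085,0],
  [-0.008,0.092,-0.085,0],
])

```text
t: 20.95
tool_pos: [0.4905, -0.2571, 0.1411]
tool_rot: [0.679, 0.735, -0.0, -0.001]
contact_force: [-1.1, -0.4, 0.7]
width: 0.648
grip_force: 0.0
```

Run:
```python
from h import *
np.set_printoptions(precision=4,suppress=True)
s=manip.read_state();print(s['tool_pos'],s['width'])
for n in('top','side'): cv2.imwrite(f"pics/{n}7.png",manip.snapshot(n)[:,:,::-1])
g=cv2.cvtColor(cv2.imread("pics/top7.png"),cv2.COLOR_BGR2GRAY); a=cv2.imread("pics/top7.png")[:,:,::-1].copy()
for r,z in (((16.5,19),.082),((11.7,13.3),.1),((9.2,10.8),.1)):
  h=circ(a,305,178,56,r,p2=22);print(r,h,None if h is None else onz('top',h[:,:2],z)[:,:2])
```

```text
[ 0.4905 -0.2571  0.1411] 0.6478926973748638
(16.5, 19) [[333.     206.      16.85  ]
 [333.     206.8333  17.25  ]
 [332.3333 206.      16.7   ]
 [331.     205.      18.9   ]
 [334.1667 207.5     18.7167]] [[ 0.5132 -0.4612]
 [ 0.5118 -0.4612]
 [ 0.5131 -0.46  ]
 [ 0.5148 -0.4578]
 [ 0.5107 -0.4631]]
(11.7, 13.3) [[333.8333 205.1667  13.0667]] [[ 0.5143 -0.4599]]
(9.2, 10.8) None None
```

Request:
play_rows([
  [0.001,-0.001,-0.012,0],
  [0.002,-0.001,-0.024,0],
  [0.002,-0.001,-0.032,0],
  [0.002,-0.001,-0.036,0],
  [0.002,-0.001,-0.036,0],
])

```text
t: 21.55
tool_pos: [0.4928, -0.2581, 0.106]
tool_rot: [0.679, 0.734, -0.0, -0.001]
contact_force: [-0.8, -0.4, 0.1]
width: 0.649
grip_force: 0.0
```

Request:
play_rows([
  [0,0,0,0],
  [0,0,0,0],
  [0,0,0,0],
  [0,0,0,0],
  [0,0,0,0],
], grip=255, grip_force=20)

```text
t: 22.05
tool_pos: [0.4934, -0.2583, 0.1075]
tool_rot: [0.679, 0.734, 0.0, 0.001]
contact_force: [-0.8, -0.6, 5.3]
width: 0.299
grip_force: 19.8
```

Request:
play_rows([
  [0,0,0.01,0],
  [0,0,0.03,0],
  [0,0,0.06,0],
  [-0.01,-0.03,0.06,0],
  [-0.025,-0.07,0.06,0],
])

```text
t: 22.55
tool_pos: [0.4689, -0.328, 0.1686]
tool_rot: [0.677, 0.736, 0.0, 0.001]
contact_force: [1.0, -0.2, -0.9]
width: 0.298
grip_force: 19.9
```

Request:
play_rows([
  [-0.009,-0.006,-0.03,0],
  [-0.009,-0.006,-0.06,0],
  [-0.009,-0.006,-0.073,0],
  [-0.009,-0.006,-0.078,0],
  [-0.009,-0.006,-0.078,0],
])

```text
t: 23.05
tool_pos: [0.4593, -0.334, 0.0896]
tool_rot: [0.678, 0.735, -0.0, -0.0]
contact_force: [-0.4, 0.3, -0.7]
width: 0.3
grip_force: 19.9
```

Request:
play_rows([
  [0,0,-0.001,0],
  [0,0,-0.002,0],
  [0,0,-0.003,0],
  [0,0,-0.003,0],
  [0,0,-0.003,0],
])

```text
t: 23.55
tool_pos: [0.4599, -0.3345, 0.0884]
tool_rot: [0.678, 0.735, 0.0, 0.001]
contact_force: [-2.8, 1.7, 12.1]
width: 0.297
grip_force: 20.9
```

Request:
play_rows([
  [0,0.002,-0.001,0],
  [0,0.004,-0.002,0],
  [0,0.006,-0.003,0],
  [0,0.008,-0.005,0],
  [0,0.009,-0.006,0],
])

```text
t: 24.05
tool_pos: [0.4603, -0.3258, 0.0826]
tool_rot: [0.679, 0.735, 0.0, 0.002]
contact_force: [-1.7, 1.1, 12.6]
width: 0.298
grip_force: 25.5
```

Request:
play_rows([
  [0,0.001,-0.001,0],
  [0,0.001,-0.002,0],
  [0,0.001,-0.003,0],
  [0,0.001,-0.003,0],
  [0,0.001,-0.003,0],
])

```text
t: 24.55
tool_pos: [0.4605, -0.3245, 0.0802]
tool_rot: [0.678, 0.735, 0.001, 0.002]
contact_force: [-2.7, 4.2, 17.0]
width: 0.298
grip_force: 27.6
```

Request:
play_rows([
  [0,0,-0.001,0],
  [0,0,-0.002,0],
  [0,0,-0.003,0],
  [0,0,-0.004,0],
  [0,0,-0.004,0],
])

```text
t: 25.05
tool_pos: [0.4606, -0.3245, 0.078]
tool_rot: [0.678, 0.735, 0.001, 0.003]
contact_force: [-7.2, 8.2, 31.1]
width: 0.294
grip_force: 30.9
```

Request:
play_rows([
  [0,0,0.004,0],
  [0,0,0.005,0],
  [0,0,0.006,0],
  [0,0,0.02,0],
  [0,0,0.06,0],
], grip=90)

```text
t: 25.55
tool_pos: [0.4576, -0.3231, 0.1304]
tool_rot: [0.679, 0.734, -0.0, -0.003]
contact_force: [0.4, -1.0, -0.4]
width: 0.649
grip_force: 0.0
```

Request:
play_rows([
  [0,0,0.045,0],
  [0,0.04,0.06,0],
  [0,0.09,0.06,0],
  [0,0.14,0.06,0],
  [0,0.14,0.06,0],
])

```text
t: 26.05
tool_pos: [0.459, -0.18, 0.1941]
tool_rot: [0.677, 0.736, 0.001, -0.0]
contact_force: [0.4, -0.8, 0.1]
width: 0.653
grip_force: 0.0
```

Run:
```python
from h import *
np.set_printoptions(precision=4,suppress=True)
for n in('top','side'): cv2.imwrite(f"pics/{n}8.png",manip.snapshot(n)[:,:,::-1])
g=cv2.cvtColor(cv2.imread("pics/top8.png"),cv2.COLOR_BGR2GRAY)
w=g[214:256,236:278]; b=np.median(w); print(b)
for n,f in(("out",lambda a:abs(a-b)>6),("bright",lambda a:a>b+6)):
    try: c,s=blob(g,236,214,278,256,f);print(n,c,s,onz('top',[c],.02)[0])
    except Exception as e: print(n,e)
a=cv2.imread("pics/top8.png")[195:275,225:380]; c=cv2.imread("pics/side8.png")[150:230,180:335]
cv2.imwrite("pics/c8.png",cv2.resize(np.vstack([a,c])[:,:155],None,fx=3.7,fy=3.7,interpolation=cv2.INTER_CUBIC))
```

```text
116.0
out [253.1036 232.7356] (15.382076263427734, 16.7268009185791) [ 0.4632 -0.3258  0.02  ]
bright [254.9096 234.6734] (10.2453031539917, 12.27139663696289) [ 0.4598 -0.3291  0.02  ]
```

View pics/c8.png

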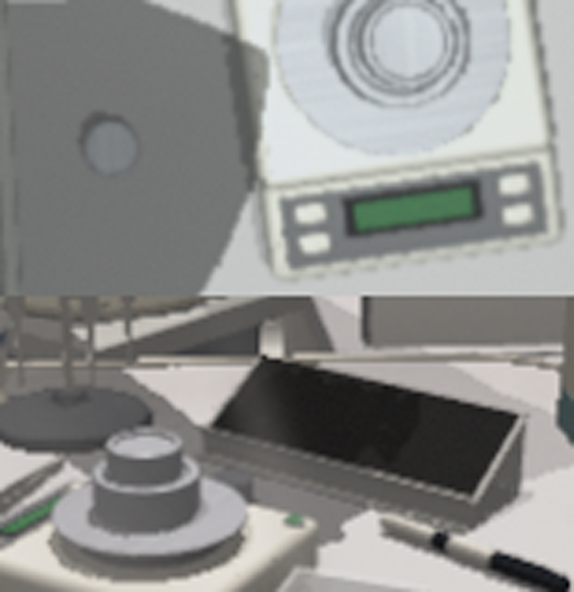

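The middle weight sits flat in the large one's dish (concentric in the top part at (407,40)). The small weight stands flat on the bench at crop (110,146), about (0.461, −0.328).

Request:
play_rows([
  [0,-0.045,0,0],
  [0.001,-0.09,0,0],
  [0.001,-0.13,-0.01,0],
  [0.001,-0.142,-0.035,0],
  [0.001,-0.142,-0.07,0],
])

```text
t: 26.65
tool_pos: [0.4601, -0.3302, 0.1234]
tool_rot: [0.68, 0.733, -0.0, 0.002]
contact_force: [0.5, 0.3, -0.3]
width: 0.647
grip_force: 0.0
```

Request:
play_rows([
  [0,0,-0.02,0],
  [0,0,-0.034,0],
  [0,0,-0.04,0],
  [0,0,-0.042,0],
  [0,0,-0.042,0],
])

```text
t: 27.15
tool_pos: [0.4605, -0.3265, 0.0817]
tool_rot: [0.679, 0.734, 0.0, 0.001]
contact_force: [0.6, -0.0, 0.1]
width: 0.641
grip_force: 0.0
```

Request:
play_rows([
  [0,0,0,0],
  [0,0,0,0],
  [0,0,0,0],
  [0,0,0,0],
  [0,0,0,0],
], grip=255, grip_force=20)

```text
t: 27.65
tool_pos: [0.4605, -0.3264, 0.0819]
tool_rot: [0.679, 0.735, 0.0, 0.001]
contact_force: [0.0, 1.1, 6.5]
width: 0.301
grip_force: 19.6
```

Request:
play_rows([
  [0,0,0.02,0],
  [0,0,0.06,0],
  [0,0,0.105,0],
  [0.005,-0.01,0.12,0],
  [0.02,-0.05,0.12,0],
])

```text
t: 28.15
tool_pos: [0.4811, -0.3753, 0.2057]
tool_rot: [0.678, 0.735, 0.0, 0.003]
contact_force: [1.2, -0.7, -1.0]
width: 0.295
grip_force: 20.1
```

Request:
play_rows([
  [0.014,-0.035,0,0],
  [0.028,-0.07,0,0],
  [0.034,-0.083,0,0],
  [0.034,-0.083,0,0],
  [0.034,-0.083,0,0],
])

```text
t: 28.65
tool_pos: [0.5139, -0.4588, 0.2003]
tool_rot: [0.679, 0.734, 0.0, -0.001]
contact_force: [0.2, -0.3, -0.6]
width: 0.303
grip_force: 20.1
```

Request:
play_rows([
  [0,-0.0005,-0.006,0],
  [0,-0.0005,-0.011,0],
  [0,-0.0005,-0.014,0],
  [0,-0.0005,-0.016,0],
  [0,-0.0005,-0.016,0],
])

```text
t: 29.15
tool_pos: [0.514, -0.4594, 0.1846]
tool_rot: [0.679, 0.735, -0.0, -0.0]
contact_force: [-0.1, -0.0, -0.6]
width: 0.302
grip_force: 20.1
```

Request:
play_rows([
  [0,0,-0.001,0],
  [0,0,-0.002,0],
  [0,0,-0.003,0],
  [0,0,-0.003,0],
  [0,0,-0.003,0],
])

```text
t: 29.65
tool_pos: [0.5141, -0.4597, 0.1819]
tool_rot: [0.679, 0.734, -0.0, 0.0]
contact_force: [0.8, 0.4, 0.2]
width: 0.299
grip_force: 20.1
```

Request:
play_rows([
  [0,0,-0.001,0],
  [0,0,-0.002,0],
  [0,0,-0.002,0],
  [0,0,-0.002,0],
  [0,0,-0.002,0],
])

```text
t: 30.15
tool_pos: [0.5141, -0.4597, 0.1799]
tool_rot: [0.679, 0.734, -0.0, -0.0]
contact_force: [0.2, -0.3, -1.5]
width: 0.303
grip_force: 20.1
```

Request:
play_rows([
  [0,0,-0.001,0],
  [0,0,-0.002,0],
  [0,0,-0.002,0],
  [0,0,-0.002,0],
  [0,0,-0.002,0],
])

```text
t: 30.65
tool_pos: [0.5142, -0.4597, 0.1781]
tool_rot: [0.679, 0.734, -0.0, 0.0]
contact_force: [-0.5, 0.7, 1.7]
width: 0.304
grip_force: 20.3
```

Request:
play_rows([
  [0,0,-0.0005,0],
  [0,0,-0.0005,0],
  [0,0,-0.0005,0],
  [0,0,-0.0005,0],
  [0,0,-0.0005,0],
])

```text
t: 31.15
tool_pos: [0.5142, -0.4597, 0.1776]
tool_rot: [0.679, 0.734, 0.0, 0.0]
contact_force: [-0.2, 0.3, 4.7]
width: 0.298
grip_force: 20.5
```

Request:
play_rows([
  [0,0,0,0],
  [0,0,0,0],
  [0,0,0,0],
  [0,0,0,0],
  [0,0,0,0],
], grip=90)

```text
t: 31.65
tool_pos: [0.5141, -0.4597, 0.1772]
tool_rot: [0.679, 0.734, -0.0, -0.0]
contact_force: [0.1, -0.5, 0.4]
width: 0.645
grip_force: 0.0
```

Request:
play_rows([
  [0,0,0.02,0],
  [0,0,0.06,0],
  [-0.005,0.02,0.07,0],
  [-0.01,0.065,0.07,0],
  [-0.015,0.11,0.07,0],
])

```text
t: 32.15
tool_pos: [0.4988, -0.349, 0.2475]
tool_rot: [0.679, 0.734, 0.0, 0.0]
contact_force: [0.3, -0.6, 1.2]
width: 0.648
grip_force: 0.0
```

Request:
play_rows([
  [0,0.045,0,0],
  [0,0.09,0,0],
  [0,0.12,0,0],
  [0,0.12,0,0],
  [0,0.12,0,0],
])

```text
t: 32.65
tool_pos: [0.4993, -0.2293, 0.2478]
tool_rot: [0.678, 0.735, 0.0, 0.0]
contact_force: [-0.2, 0.7, 0.7]
width: 0.646
grip_force: 0.0
```

Run:
```python
from h import *
np.set_printoptions(precision=4,suppress=True,linewidth=200)
for n in('top','side'): cv2.imwrite(f"pics/{n}9.png",manip.snapshot(n)[:,:,::-1])
a=cv2.imread("pics/top9.png")[:,:,::-1].copy()
for r,z in (((16.5,19),.082),((11.7,13.3),.099),((7.5,9.2),.1174)):
  h=circ(a,305,178,56,r,p2=18);print(r,h,None if h is None else onz('top',h[:,:2],z)[:,:2])
# side view: rows of the difference to the picture before the small weight was set on
A,B=[cv2.imread(f"pics/side{k}.png").astype(int).sum(2) for k in(8,9)]
d=(abs(A-B)>40).astype(np.uint8)[150:215,195:240]
n,l,s,c=cv2.connectedComponentsWithStats(d); print([(list(x+[195,150,0,0,0]),list(y)) for x,y in zip(s[1:],c[1:]) if x[4]>15])
print(B[168:200:1,206:232:2]//3)
```

```text
(16.5, 19) [[332.8333 206.      17.    ]
 [332.8333 205.3333  17.25  ]
 [332.8333 207.1667  17.6167]
 [334.     206.      17.7667]
 [330.8333 204.8333  18.9   ]] [[ 0.5132 -0.4609]
 [ 0.5143 -0.4609]
 [ 0.5112 -0.4609]
 [ 0.5132 -0.4628]
 [ 0.5151 -0.4575]]
(11.7, 13.3) [[335.     205.8333  11.7833]
 [334.6667 207.1667  11.7833]
 [335.3333 206.5     12.8833]
 [332.3333 204.3333  13.0667]] [[ 0.5132 -0.462 ]
 [ 0.511  -0.4615]
 [ 0.5121 -0.4625]
 [ 0.5156 -0.4576]]
(7.5, 9.2) [[336.6667 205.6667   7.7667]
 [336.     205.6667   8.1333]
 [336.3333 206.6667   8.8833]
 [337.1667 206.1667   8.3333]
 [335.3333 205.6667   8.7   ]] [[ 0.5132 -0.4619]
 [ 0.5132 -0.4609]
 [ 0.5116 -0.4614]
 [ 0.5124 -0.4627]
 [ 0.5132 -0.4598]]
[([np.int64(205), np.int64(150), np.int64(35), np.int64(14), np.int64(193)], [np.float64(24.94818652849741), np.float64(7.186528497409326)]), ([np.int64(199), np.int64(158), np.int64(5), np.int64(4), np.int64(17)], [np.float64(6.294117647058823), np.float64(9.294117647058824)]), ([np.int64(209), np.int64(169), np.int64(31), np.int64(44), np.int64(542)], [np.float64(30.82
[... 1250 characters left out ...]
04  89  90  89  87  85  84 138 202 213]
 [ 77  74 139 101  89  89  89  87  86  84  95 164 213]
 [ 65  86 161 102  91  89  88  88  85  84  83 127 213]
 [ 63 107 166 112  90  89  88  88  86  84 119 112 202]
 [ 92  97 166 124  92  91  88  86  91 123 162 116 161]
 [124 112 127 145 124 130 129 136 134 155 140  85 121]
 [125 113  93 108 143 156 155 166 153 113  87  81 116]
 [130 131  94  92  91  97  97  96  88  87  86  82 106]
 [150 152  93  94  92  91  92  89  89  87  86  81  97]
 [173 143  93  95  93  91  90  90  89  88  86  83  90]
 [183 124  95  95  95  92  90  90  88  87  85  82  82]
 [181 118  94  94  94  93  91  89  89  87  86  81  91]
 [169 144  97  96  93  93  92  90  88  87  85  92 105]]
```

Run:
```python
from h import *
np.set_printoptions(precision=4,suppress=True)
def Z(px):
    o,d=ray('side',[px]);h=d[0,:2];k=(np.array([.5135,-.461])-o[:2])@h/(h@h);return (o+k*d[0])[2]
# top face of each stack stage at same axis: middle dish rim in side8, small top in side9
g=cv2.cvtColor(cv2.imread("pics/side8.png"),cv2.COLOR_BGR2GRAY); B=cv2.cvtColor(cv2.imread("pics/side9.png"),cv2.COLOR_BGR2GRAY)
c,s=blob(B,208,176,226,188,lambda a:(a>130)&(a<195));print("small top",c,s,Z(c))
print("middle top (crop 145,443)",Z((145.5/3.7-.5+180,(443.5-296)/3.7-.5+150)))
```

```text
small top [218.2526 180.7252] (8.226262092590332, 15.094071388244629) 0.1168735237166898
middle top (crop 145,443) 0.09807065358574207
```

```bash
python3 -c "
from plant import manip
print(manip.job_done())"
```

```text
the job is handed in; nothing more can be done
None
```

The job is handed in at about 33 s of the 51 s limit, with all three weights piled on the pan, flat and in each other's dishes by my camera measurements; the hand-in call gave no verdict.

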